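# Check a pipe tee on the optical gauge

## Task

Check the white pipe tee on the optical gauge: press the keys fully, one at a time, in the order green, yellow, blue, and never the red one. Then lift the tee out of the red crate, carry it over the things in between without disturbing the other pieces of pipe, and finish while still holding it upright and still, centred over the gauge's black window with its lower rim hovering about 15 mm above the glass and its side branch pointing at the side camera's lens. The tee must never touch the gauge, and must not be put down or let go at the end.

Things in the scene. Friction and masses are not known exactly. Their poses are not given: they have to be found in the camera images.
- tee_center (a point): Centre, half-way up, of the white plastic pipe tee (0.09 kg): an upright tube 44 mm in diameter and 84 mm tall, standing on its open end in the red crate, with a level side branch, also 44 mm thick, at half height towards the tee's -x. Rims 42 mm above and below this point; z up the tube. Grip the tube's upper part across its 44 mm, square to the branch (along the tee's y).
- tee_mouth (a point): Centre of the open end of the tee's side branch, 46 mm from tee_center (on the tube's axis) towards the tee's -x, at the same height. Same axes as tee_center.
- crate: Red open-topped plastic stock crate, fixed on the bench: 190 mm (its x) by 250 mm (its y), 60 mm tall, walls and floor 5 mm thick. Origin at the centre of its underside. The tee stands in its +y half, a black coupling in its -y half.
- gauge: Blue optical gauge fixed on the bench, 210 x 210 mm, its flat top 30 mm above the bench; origin at the centre of its underside. A clear guard edged in yellow, 4 mm thick, top 65 mm above the bench, stands 100 mm from the centre on its +x, +y and -y sides. On the -x side stands the grey side camera, 30 x 70 mm, its face 77 mm from the centre, its top 110 mm above the bench.
- gauge_window (a point): Centre, on the glass, of the round black window (88 mm across, in a white rim 112 mm across) in the middle of the gauge's top, 30 mm above the bench. Axes are the gauge's: z up, -x towards the side camera.
- gauge_lens (a point): Centre of the side camera's round black lens with its orange ring: 74 mm from gauge_window towards the gauge's -x, 54.5 mm above the glass. It looks across the window towards the gauge's +x.
- keypad: Grey keypad plate fixed on the bench, 120 x 120 x 12 mm, origin at the centre of its underside. It carries four round spring keys in a two by two square, 56 mm between neighbours; which colour sits where changes from run to run.
- key_green_top (a point): Centre of the top of the green key (wakes the gauge): round cap 26 mm in diameter, its top 34 mm above the bench and 10 mm above its black housing (42 mm in diameter) when not pressed.
- key_green (a joint): Travel of the green key in m: 0 up, 0.006 fully down. A spring pushes it back up: about 1.5 N to start it, 5 N fully down.
- key_yellow_top (a point): Centre of the top of the yellow key (zeroes it): round cap 26 mm in diameter, its top 34 mm above the bench and 10 mm above its black housing (42 mm in diameter) when not pressed.
- key_yellow (a joint): Travel of the yellow key in m: 0 up, 0.006 fully down. A spring pushes it back up: about 1.5 N to start it, 5 N fully down.
- key_blue_top (a point): Centre of the top of the blue key (starts the measurement): round cap 26 mm in diameter, its top 34 mm above the bench and 10 mm above its black housing (42 mm in diameter) when not pressed.
- key_blue (a joint): Travel of the blue key in m: 0 up, 0.006 fully down. A spring pushes it back up: about 1.5 N to start it, 5 N fully down.
- key_red_top (a point): Centre of the top of the red key (emergency stop, to be left alone): round cap 26 mm in diameter, its top 34 mm above the bench and 10 mm above its black housing (42 mm in diameter) when not pressed.
- key_red (a joint): Travel of the red key in m: 0 up, 0.006 fully down. A spring pushes it back up: about 1.5 N to start it, 5 N fully down.
- nipple_a_center (a point): Centre, half-way up (75 mm above its foot), of the grey standing length of pipe, 42 mm in diameter, 150 mm tall; loose, to be left alone.
- nipple_b_center (a point): Centre, half-way up (65 mm above its foot), of the green standing length of pipe, 42 mm in diameter, 130 mm tall; loose, to be left alone.
- coupling_center (a point): Centre, half-way up (25 mm above its foot), of the black pipe coupling standing in the red crate, 42 mm in diameter, 50 mm tall; loose, to be left alone.
Not all that is in view belongs to the job. There is more than one size of the part that bears tee_center; the job needs the middle-sized.

How it is judged:
By the outcome, as a careful person would: the job done as asked, in the order asked, and still so for the second after the job is handed in, while the arm keeps its last pose, push and grip.
It also fails if it takes over 67 s, if anything falls off the work surface, if the arm or the gripper's body presses on something with over 40 N, if the wrist force passes 120 N, or if a joint passes its speed limit or range.

## Robot

A 7-joint arm with a two-finger parallel gripper is mounted at the origin on the work surface. World frame = base frame: x ahead of the robot, y to its left, z up, the work surface at z = 0. Lengths are in m, angles in rad, forces in N, time in s.
With the tool pointing down it reaches from about 0.425 to 1.025 m from the base axis. Payload 9.4 kg.
Tool frame: the origin (TCP) lies between the finger pads; the fingertips stand 19 mm ahead of it and the grasp point (between the pads) is the TCP; z points along the fingers, y is the line along which they close (so a half turn about z gives the same grasp; the last joint's range is limited). The gripper opens to 85 mm and grips with 20 to 120 N. Pads are 22 mm wide; open, the fingers measure 114 mm over their backs; the gripper's body (76 mm by 85 mm) begins 54 mm behind the grasp point. The pads swing forward as they close: fully open they stand 13 mm farther back than shut.
Start: joints at [-1.225, 0.599, -0.003, 1.599, 0.002, 0.943, -0.08], TCP at [0.297, 0.661, 0.25] pointing down, gripper open.
Joint ranges: [-2.57, 2.57], [-0.35, 1.97], [-1.29, 1.29], [0.11, 2.56], [-1.05, 4.19], [0.11, 1.86], [-2.63, 2.63]. Speed limits (rad/s): [2.22, 2.22, 3.01, 3.01, 3.14, 3.14, 3.14].

## Interface

Orientations are given as a rotation vector (axis times angle).
In Python, from station import readout, cams, env gives the robot as it stands. The module is installed in compiled form; this text tells all that it offers.
- The arm moves only by the shell command python3 -m creep 'ROWS'. ROWS is JSON, a list of rows, each a list of 3 entries, a list of its own where there are three numbers: the shift along the tool's x, y, z in cm, then the turn, a rotation vector about the tool's x, y, z in degrees, then the opening in per cent of the stroke, from 0 (shut) to 100 (fully open). In form: [[[dx, dy, dz], [rx, ry, rz], hand], ...]. A call has 1 to 12 rows; each row is the pose to reach, as a shift and turn from the pose commanded when the call began, along the tool's axes at that moment; what a row does not reach only later rows make up. A row lasts 1/10 s, in which the tool goes at most 50 mm and 8.59 degrees, less where a joint would pass 70% of its speed; a pose out of reach is approached as far as the arm can. A call with a gripper value outside its range is refused whole. The fingers move at their own pace and stop on an object; the grip force is fixed at half the most. Time passes only in rows, so rows that repeat a pose let the fingers close. It gives the time, the measured TCP pose, the force, the opening and the grip force at its end, in the units of the state.
- readout.state(): the state, without advancing time (a new reading comes with each control period).
- cams.snapshot(name): name is "scene" or "side" or "wrist"; returns the picture (420x560x3 uint8, red, green, blue); there is no depth.
- cams.get_calibration(name): a dict with "fx", "fy", "cx", "cy" (pixels), "R" (3x3) and "t" (3): a world point X has camera coordinates R X + t; the wrist camera has in their place "hand_eye" (4x4, takes a point from camera to tool coordinates, whose origin is the TCP and whose axes are the flange's). Camera axes: x right, y down, z forward; pixel columns grow to the right and rows downward; lengths in m; the calibration is good to about 2 mm. A picture is of the moment at which its call begins: read the wrist's pose just before it. get_calibration takes no time and is no camera call.
- env.finish_job(): hands the job in; it is judged then, once.
The state is a dict: "time": time; "joints": joint angles; "qvel": joint speeds; "effort": joint torques, N m; "tcp_pos": TCP position; "ee_rot": TCP orientation; "force": force on the tool from outside, world axes, zero at the start; "wrist_torque": the same for the moment, N m; "opening": finger opening in m; "finger_force": force on a finger pad.
Only numpy, scipy, OpenCV 4.12 (cv2) and the standard library are available. Lean on these libraries where they do the work, as an engineer would, in place of code of your own. Each camera call takes 0.05 s, during which the arm holds its last target. There are 200 camera calls.

## Working session

There is one attempt and no reset: what is moved stays moved. The work goes in short steps, Python scripts to look and compute and a shell command to move; the robot and the scene stay as the last step left them, time stands still between calls to the robot, and variables do not carry over. Pictures are saved under pics/ and viewed, at most 10 in all, crops included, and the job is handed in when it is done.

```bash
mkdir -p pics; cat > h.py <<'E'
import numpy as np, cv2
from station import readout, cams, env
from scipy.spatial.transform import Rotation as Ro
def save(im,n): cv2.imwrite('pics/'+n,im[:,:,::-1])
def cam(name,s=None):
    c=cams.get_calibration(name)
    K=np.array([[c['fx'],0,c['cx']],[0,c['fy'],c['cy']],[0,0,1]])
    if 'R' in c: R=np.array(c['R']);t=np.array(c['t']); return K,R.T,-R.T@t
    s=s or readout.state()
    H=np.array(c['hand_eye']);Rt=Ro.from_rotvec(s['ee_rot']).as_matrix()
    return K,Rt@H[:3,:3],Rt@H[:3,3]+np.array(s['tcp_pos'])
def plane(cm,uv,z):
    K,R,o=cm; d=R@np.linalg.solve(K,[uv[0],uv[1],1.]); return o+d*(z-o[2])/d[2]
def proj(cm,X):
    K,R,o=cm; p=K@(R.T@(np.array(X)-o)); return p[:2]/p[2]
E
python3 - <<'E'
from h import *
s=readout.state();print(s)
for n in ('scene','side','wrist'):
    im=cams.snapshot(n);np.save(n+'.npy',im);save(im,n+'0.png')
    print(n,cam(n,s))
E
```

```text
{'time': 0.0, 'joints': array([-1.2246827 ,  0.60012244, -0.00257571,  1.60010655,  0.00176946,
        0.94287425, -0.07981417]), 'qvel': array([-7.99351691e-05, -3.66812944e-06, -9.51124238e-04, -2.14323087e-03,
       -1.31736885e-05, -4.95427936e-05,  8.43025131e-04]), 'effort': array([-1.17447888e-05, -7.76446152e+01,  1.56480778e+00, -2.58014005e+01,
        1.23464648e-02,  9.01426451e-03,  2.26582034e-05]), 'tcp_pos': array([0.29730034, 0.66077571, 0.24942671]), 'ee_rot': array([-6.59089611e-01, -3.07145008e+00,  2.34354590e-03]), 'force': array([ 0.98963141, -0.09265222,  0.24069779]), 'wrist_torque': array([ 0.04086911, -0.0078381 ,  0.02422036]), 'finger_force': 0.0, 'opening': 0.08542144438687743}
scene (array([[485.40622649,   0.        , 272.22102212],
       [  0.        , 485.40622649, 206.91230602],
       [  0.        ,   0.        ,   1.        ]]), array([[-0.46382713,  0.75789628, -0.4587566 ],
       [ 0.88588275,  0.40187875, -0.23174389],
       [ 0.0087267 , -0.51389366, -0.85780951]]), array([1.08598069, 0.31550261, 1.03899174]))
side (array([[420.85243931,   0.        , 279.23313911],
       [  0.        , 420.85243931, 215.33391442],
       [  0.        ,   0.        ,   1.        ]]), array([[ 0.87508395, -0.25330007,  0.41239199],
       [-0.48378555, -0.48142084,  0.73087996],
       [ 0.01340215, -0.83909061, -0.54382656]]), array([ 0.03846926, -0.90905861,  0.78147837]))
wrist (array([[307.67690101,   0.        , 281.84616724],
       [  0.        , 307.67690101, 206.06475557],
       [  0.        ,   0.        ,   1.        ]]), array([[ 0.41197393,  0.872635  ,  0.26227017],
       [ 0.91119492, -0.39417963, -0.11977576],
       [-0.00113896,  0.28832373, -0.95753231]]), array([0.23041382, 0.69090212, 0.37371054]))
```

View pics/scene0.png

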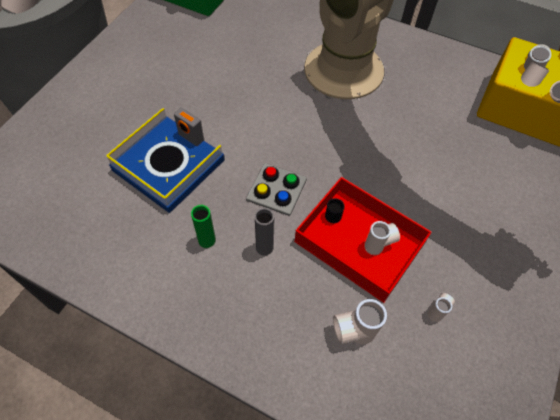

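View pics/side0.png

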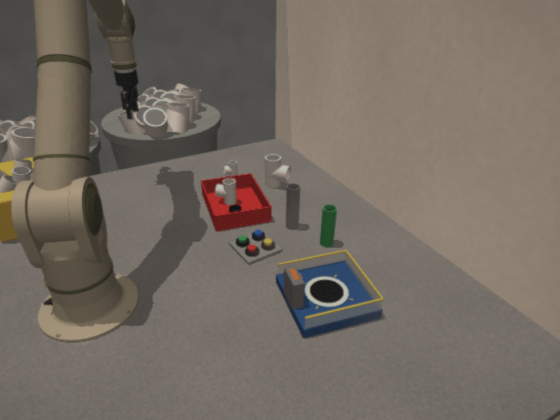

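The scene picture shows the keys red (270,173), green (291,180), yellow (262,189) and blue (283,198). It also shows the tee in the crate (377,235), the gauge window (167,159), the grey pipe (265,230) and the green pipe (204,225). The side view agrees with this layout.

```bash
cat > m.py <<'E'
from h import *
def blob(im,mask,box,out=0):
    m=np.zeros(im.shape[:2],np.uint8);x0,y0,x1,y1=box
    m[y0:y1,x0:x1]=mask[y0:y1,x0:x1]
    n,l,st,c=cv2.connectedComponentsWithStats(m)
    i=1+np.argmax(st[1:,4]); return c[i],st[i],(l==i).astype(np.uint8)
def hsv(im): return cv2.cvtColor(im,cv2.COLOR_RGB2HSV)
def keymasks(im):
    h,s,v=[a.astype(int) for a in cv2.split(hsv(im))]
    g=(s>130)&(v>60)
    return dict(red=g&((h<8)|(h>172)),green=g&(h>45)&(h<85),yellow=g&(h>18)&(h<35),blue=g&(h>100)&(h<130))
E
python3 - <<'E'
from m import *
for n,kb,wb in (('scene',(248,160,306,212),(140,140,195,180)),('side',(230,225,282,260),(300,272,352,308))):
    im=np.load(n+'.npy');cm=cam(n);km=keymasks(im)
    for k,m in km.items():
        c,st,_=blob(im,m,kb); print(n,k,c.round(1),st[4],plane(cm,c,.032).round(4))
    h,s,v=[a.astype(int) for a in cv2.split(hsv(im))]
    c,st,_=blob(im,(v<50),wb);print(n,'win',c.round(1),st,plane(cm,c,.03).round(4))
    ob=(170,105,205,145) if n=='scene' else (280,262,305,290)
    try:
        c,st,_=blob(im,(h>3)&(h<18)&(s>150)&(v>120),ob);print('orange',c,st,plane(cm,c,.0845).round(4),plane(cm,c,.11).round(4))
    except Exception as e: print(e)
cm=cam('scene')
print('tee top',plane(cm,(379,229),.089),'branch end',plane(cm,(394,235),.047))
for nm,uv,z in (('grey',(265,216),.15),('green',(202,212),.13),('coup',(335,206),.055)): print(nm,plane(cm,uv,z).round(3))
for uv in ((344,181),(429,235),(385,296),(297,240)): print('crate',plane(cm,uv,.06).round(3))
for n,b in (('scene',(290,170,435,300)),('side',(195,170,275,230)),('scene',(95,100,230,215))):
    im=np.load(n+'.npy');x0,y0,x1,y1=b;save(cv2.resize(im[y0:y1,x0:x1],None,fx=5,fy=4.5) if 0 else cv2.resize(im[y0:y1,x0:x1],None,fx=4,fy=4,interpolation=cv2.INTER_CUBIC),f'c_{n}_{x0}.png')
a=cv2.imread('pics/c_scene_290.png');b=cv2.imread('pics/c_side_195.png')
E
```

```text
scene red [270.3 171.2] 93 [ 0.4564 -0.0096  0.032 ]
scene green [291.  177.9] 77 [0.4501 0.0457 0.032 ]
scene yellow [261.9 188.2] 97 [ 0.5116 -0.0041  0.032 ]
scene blue [282.8 195.4] 91 [0.5061 0.051  0.032 ]
scene win [166.3 158.5] [151 146  32  26 646] [ 0.5454 -0.265   0.03  ]
orange [186.5 116. ] [180 112  14   9  60] [ 0.4371 -0.2642  0.0845] [ 0.4544 -0.2487  0.11  ]
side red [251.3 248. ] 56 [ 0.4498 -0.0173  0.032 ]
side green [241.9 238.7] 31 [0.4446 0.0372 0.032 ]
side yellow [267.3 241.6] 39 [ 0.5055 -0.0111  0.032 ]
side blue [257.6 232.8] 39 [0.5002 0.0427 0.032 ]
side win [326.2 290.8] [311 281  32  21 532] [ 0.5425 -0.2685  0.03  ]
orange [293.8372093  274.06976744] [290 269   9  11  43] [ 0.4684 -0.2264  0.0845] [ 0.4527 -0.2514  0.11  ]
tee top [0.51734978 0.29542637 0.089     ] branch end [0.49072636 0.33092136 0.047     ]
grey [0.638 0.072 0.15 ]
green [ 0.682 -0.059  0.13 ]
coup [0.488 0.18  0.055]
crate [0.416 0.171 0.06 ]
crate [0.461 0.401 0.06 ]
crate [0.646 0.365 0.06 ]
crate [0.613 0.141 0.06 ]
```

View pics/c_scene_290.png

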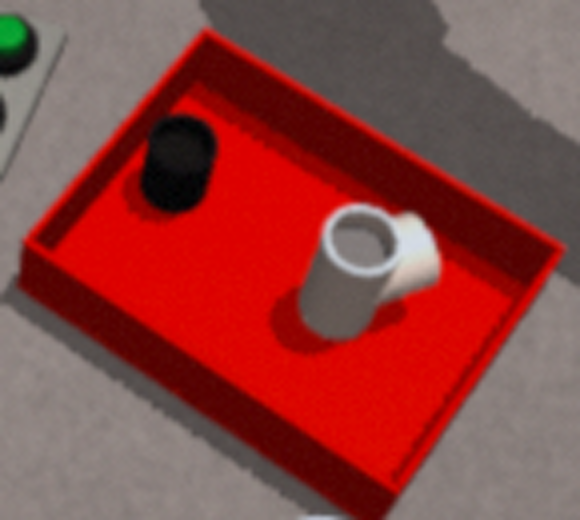

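View pics/c_scene_95.png

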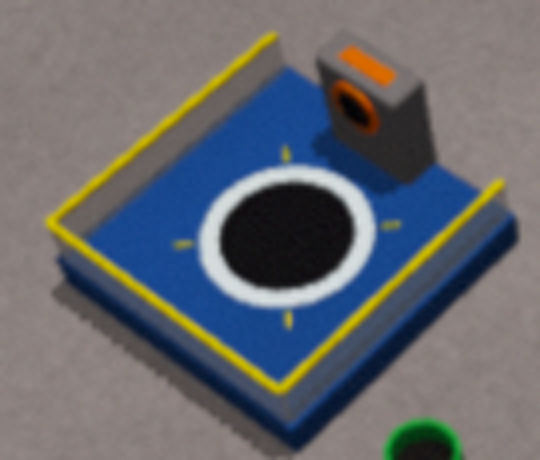

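The crate crop shows the tee's rim centred at about (380.5,230) in the full picture, with its branch mouth near (396,234.5). The gauge crop shows the lens at (183.5,126.7) and the window at (166,158.5). The gauge heading comes from those two. Next I move over the keypad.

```bash
cat >> h.py <<'E'
def goto(p,yaw=None,tilt0=True):
    "shift (cm) and turn (deg) in tool axes to TCP p, tool y at heading yaw (deg), pointing down"
    s=readout.state();R=Ro.from_rotvec(s['ee_rot']);M=R.as_matrix()
    cur=np.degrees(np.arctan2(M[1,1],M[0,1]))
    if yaw is None: yaw=cur
    yaw=cur+(yaw-cur+90)%180-90
    y=np.radians(yaw);T=np.array([[-np.sin(y)*-1,np.cos(y),0],[-np.cos(y),np.sin(y),0],[0,0,-1]]).copy()
    T=np.stack([np.cross([np.cos(y),np.sin(y),0],[0,0,-1]),[np.cos(y),np.sin(y),0],[0,0,-1]],1)
    d=M.T@(np.array(p)-s['tcp_pos'])*100; r=np.degrees((R.inv()*Ro.from_matrix(T)).as_rotvec())
    print('t',round(s['time'],2),'tcp',s['tcp_pos'].round(4),'yaw',round(cur,2),'shift',d.round(2),'turn',r.round(2),'F',s['force'].round(1),'open',round(s['opening'],4))
E
python3 -c "
from h import *
goto([.48,.02,.22],37)
cm=cam('scene');print(plane(cm,(183.5,126.7),.0845),plane(cm,(380.5,230),.089))"
```

```text
t 0.15 tcp [0.2974 0.6609 0.2496] yaw 65.78 shift [-42.95 -50.95   3.03] turn [-0.07  0.03 28.78] F [-0.6  0.2  0.6] open 0.0852
[ 0.47073065 -0.25150046  0.0845    ] [0.5181544  0.29929762 0.089     ]
```

```bash
python3 -m creep '[[[-42.9,-50.9,3],[0,0,29],0],[[-42.9,-50.9,3],[0,0,29],0],[[-42.9,-50.9,3],[0,0,29],0],[[-42.9,-50.9,3],[0,0,29],0],[[-42.9,-50.9,3],[0,0,29],0],[[-42.9,-50.9,3],[0,0,29],0],[[-42.9,-50.9,3],[0,0,29],0],[[-42.9,-50.9,3],[0,0,29],0],[[-42.9,-50.9,3],[0,0,29],0],[[-42.9,-50.9,3],[0,0,29],0],[[-42.9,-50.9,3],[0,0,29],0],[[-42.9,-50.9,3],[0,0,29],0]]'; python3 -c "
from h import *
goto([.48,.02,.22],37)"
```

```text
time: 1.35
tcp_pos: [0.4619, 0.0828, 0.2233]
ee_rot: [1.407, 2.809, 0.0]
force: [0.6, 0.1, 0.1]
opening: 0.0001
finger_force: 0.0
t 1.35 tcp [0.4619 0.0828 0.2233] yaw 36.8 shift [-6.11 -2.32  0.33] turn [ 0.02  0.01 -0.2 ] F [0.6 0.1 0.1] open 0.0001
```

```bash
python3 -m creep '[[[-6.1,-2.3,0.3],[0,0,0],0],[[-6.1,-2.3,0.3],[0,0,0],0],[[-6.1,-2.3,0.3],[0,0,0],0],[[-6.1,-2.3,0.3],[0,0,0],0]]'; python3 - <<'E'
from m import *
s=readout.state();im=cams.snapshot('wrist');save(im,'w1.png');np.save('w1.npy',im)
cm=cam('wrist',s)
for k,m in keymasks(im).items():
    c,st,_=blob(im,m.astype(np.uint8),(0,0,560,420));print(k,c.round(1),st,plane(cm,c,.033).round(4))
goto([.48,.02,.22],37)
E
```

```text
time: 1.75
tcp_pos: [0.4796, 0.0224, 0.2202]
ee_rot: [-1.408, -2.808, -0.0]
force: [-0.6, -0.1, -0.2]
opening: -0.0004
finger_force: 0.0
red [444.9  67. ] [  304     0   256   176 28282] [0.5328 0.2051 0.033 ]
green [390.5 354.5] [389 354   4   2   4] [ 0.7138 -0.0676  0.033 ]
yellow [288.9 224.4] [276 211  24  25 337] [ 0.51  -0.006  0.033]
blue [316.  179.5] [304 168  25  24 466] [0.5029 0.05   0.033 ]
t 1.8 tcp [0.4795 0.0231 0.2202] yaw 36.84 shift [-0.28 -0.15  0.02] turn [ 0.   -0.03 -0.16] F [-0.7 -0.8  0.5] open 0.0001
```

View pics/w1.png

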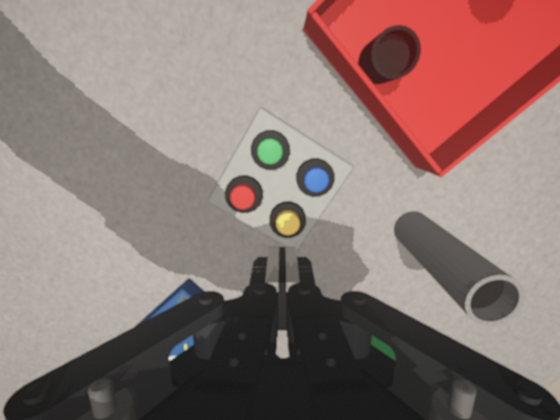

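The wrist picture shows green (270,152), blue (316,180), red (243,195) and yellow (288,222), all in plain view. The fingertips are at about (282,260).

```bash
python3 - <<'E'
from m import *
im=np.load('w1.npy');s=readout.state();cm=cam('wrist',s)
h,sa,v=[a.astype(int) for a in cv2.split(hsv(im))]
P={}
for k,b in dict(green=(248,130,293,174),red=(222,174,264,216),yellow=(267,200,310,240),blue=(294,158,338,202)).items():
    c,st,_=blob(im,((sa>75)&(v>85)).astype(np.uint8),b);P[k]=plane(cm,c,.0335);print(k,c.round(1),st,P[k].round(4))
print({a+b:round(np.linalg.norm(P[a]-P[b]),4) for a,b in (('green','red'),('red','yellow'),('yellow','blue'),('blue','green'))})
g=[P['green'][0],P['green'][1],.065];goto(g)
M=Ro.from_rotvec(s['ee_rot']).as_matrix()
print('yellow-green',M.T@(P['yellow']-P['green'])*100,'blue-yellow',M.T@(P['blue']-P['yellow'])*100)
E
```

```text
green [269.5 151. ] [257 138  26  27 560] [0.4471 0.0457 0.0335]
red [242.2 196.3] [229 183  27  28 578] [ 0.4519 -0.0093  0.0335]
yellow [287.3 222.2] [275 209  26  27 544] [ 0.507  -0.0041  0.0335]
blue [316.  179.4] [303 167  27  26 545] [0.5025 0.0509 0.0335]
{'greenred': np.float64(0.0553), 'redyellow': np.float64(0.0553), 'yellowblue': np.float64(0.0552), 'bluegreen': np.float64(0.0557)}
t 1.8 tcp [0.4795 0.0231 0.2202] yaw 36.84 shift [ 3.74 -1.24 15.52] turn [ 0.   -0.03  0.  ] F [-0.7 -0.8  0.5] open 0.0001
yellow-green [-7.57823530e+00  1.81053849e+00 -4.31789013e-03] blue-yellow [4.67119879e+00 2.93634983e+00 2.67605924e-03]
```

```bash
python3 -m creep '[[[3.74,-1.24,11],[0,0,0],0],[[3.74,-1.24,15.5],[0,0,0],0],[[3.74,-1.24,15.5],[0,0,0],0],[[3.74,-1.24,15.5],[0,0,0],0],[[3.74,-1.24,15.5],[0,0,0],0],[[3.74,-1.24,15.5],[0,0,0],0]]'
python3 -c "
from h import *
goto([.4471,.0457,.065])"
python3 -m creep '[[[0,0,0.5],[0,0,0],0],[[0,0,1.0],[0,0,0],0],[[0,0,1.3],[0,0,0],0],[[0,0,1.5],[0,0,0],0],[[0,0,1.5],[0,0,0],0]]'
python3 -m creep '[[[0,0,0.15],[0,0,0],0],[[0,0,0.3],[0,0,0],0],[[0,0,0.3],[0,0,0],0]]'
```

```text
time: 2.4
tcp_pos: [0.4484, 0.045, 0.0666]
ee_rot: [1.406, 2.808, 0.001]
force: [0.4, -0.2, -0.3]
opening: 0.0005
finger_force: 0.0
t 2.4 tcp [0.4484 0.045  0.0666] yaw 36.82 shift [ 0.13 -0.06  0.16] turn [ 0.07  0.04 -0.  ] F [ 0.4 -0.2 -0.3] open 0.0005
time: 2.9
tcp_pos: [0.4482, 0.0446, 0.0504]
ee_rot: [1.407, 2.808, 0.001]
force: [3.1, 1.0, 3.3]
opening: -0.0005
finger_force: 1.4
time: 3.2
tcp_pos: [0.4481, 0.0446, 0.0473]
ee_rot: [1.407, 2.808, 0.001]
force: [3.1, -0.6, 5.4]
opening: 0.0
finger_force: 2.3
```

```bash
python3 -m creep '[[[0,0,0.1],[0,0,0],0],[[0,0,0.2],[0,0,0],0],[[0,0,0.2],[0,0,0],0]]'
```

```text
time: 3.5
tcp_pos: [0.4482, 0.0446, 0.0466]
ee_rot: [1.407, 2.807, 0.003]
force: [0.3, -0.1, 30.0]
opening: 0.0001
finger_force: 15.2
```

Green went fully down, with the force rising sharply at the stop. Next is yellow.

```bash
python3 -m creep '[[[0,0,-2],[0,0,0],0],[[0,0,-4],[0,0,0],0],[[-3,0.8,-4],[0,0,0],0],[[-7.4,1.7,-4],[0,0,0],0],[[-7.4,1.7,-3],[0,0,0],0],[[-7.4,1.7,-2],[0,0,0],0],[[-7.4,1.7,-2],[0,0,0],0],[[-7.4,1.7,-2],[0,0,0],0]]'
python3 -c "
from h import *
goto([.507,-.0041,.0470])"
```

```text
time: 4.3
tcp_pos: [0.5038, -0.0038, 0.0646]
ee_rot: [-1.405, -2.807, 0.002]
force: [0.2, -1.0, -0.1]
opening: 0.0004
finger_force: 0.0
t 4.3 tcp [ 0.5038 -0.0038  0.0646] yaw 36.84 shift [-0.22  0.24  1.76] turn [-0.13 -0.11 -0.  ] F [ 0.2 -1.  -0.1] open 0.0004
```

```bash
python3 -m creep '[[[-0.2,0.2,0.5],[0,0,0],0],[[-0.2,0.2,1],[0,0,0],0],[[-0.2,0.2,1.4],[0,0,0],0],[[-0.2,0.2,1.65],[0,0,0],0],[[-0.2,0.2,1.75],[0,0,0],0],[[-0.2,0.2,1.85],[0,0,0],0],[[-0.2,0.2,1.85],[0,0,0],0]]'
```

```text
time: 5.0
tcp_pos: [0.5083, -0.0046, 0.0471]
ee_rot: [1.407, 2.809, 0.001]
force: [-0.2, 2.7, 5.1]
opening: 0.0002
finger_force: 2.8
```

```bash
python3 -m creep '[[[0,0,0.1],[0,0,0],0],[[0,0,0.15],[0,0,0],0],[[0,0,0.15],[0,0,0],0]]'
```

```text
time: 5.3
tcp_pos: [0.5084, -0.0046, 0.0468]
ee_rot: [1.407, 2.808, 0.002]
force: [-3.6, 2.6, 24.4]
opening: 0.0001
finger_force: 12.3
```

Yellow is fully down. Next is blue.

```bash
python3 -m creep '[[[0,0,-2],[0,0,0],0],[[0,0,-3.5],[0,0,0],0],[[2.5,1.5,-3.5],[0,0,0],0],[[4.75,2.95,-3],[0,0,0],0],[[4.75,2.95,-2],[0,0,0],0],[[4.75,2.95,-2],[0,0,0],0],[[4.75,2.95,-2],[0,0,0],0]]'
python3 -c "
from h import *
goto([.5025,.0509,.0470])"
python3 -m creep '[[[0,0,0.5],[0,0,0],0],[[0,0,1],[0,0,0],0],[[0,0,1.4],[0,0,0],0],[[0,0,1.65],[0,0,0],0],[[0,0,1.75],[0,0,0],0],[[0,0,1.85],[0,0,0],0],[[0,0,1.85],[0,0,0],0]]'
```

```text
time: 6.0
tcp_pos: [0.5031, 0.0497, 0.065]
ee_rot: [-1.409, -2.808, 0.002]
force: [-0.2, -0.7, -0.0]
opening: 0.0001
finger_force: 0.0
t 6.0 tcp [0.5031 0.0497 0.065 ] yaw 36.71 shift [0.13 0.03 1.8 ] turn [-0.08  0.    0.  ] F [-0.2 -0.7 -0. ] open 0.0001
time: 6.7
tcp_pos: [0.5035, 0.0502, 0.0471]
ee_rot: [1.408, 2.808, -0.0]
force: [-0.4, -4.2, 5.9]
opening: -0.0002
finger_force: 3.0
```

```bash
python3 -m creep '[[[0,0,0.1],[0,0,0],0],[[0,0,0.15],[0,0,0],0],[[0,0,0.15],[0,0,0],0]]'
python3 -m creep '[[[0,0,-5],[0,0,0],0],[[0,0,-10],[0,0,0],0],[[0,0,-15],[0,0,0],0],[[2,2,-17.3],[0,0,0],50],[[13.9,16,-17.3],[0,0,0],100],[[13.9,16,-17.3],[0,0,0],100],[[13.9,16,-17.3],[0,0,0],100],[[13.9,16,-17.3],[0,0,0],100],[[13.9,16,-17.3],[0,0,0],100],[[13.9,16,-17.3],[0,0,0],100],[[13.9,16,-17.3],[0,0,0],100]]'
python3 - <<'E'
from m import *
s=readout.state();im=cams.snapshot('wrist');save(im,'w2.png');np.save('w2.npy',im);np.save('w2s.npy',[s['tcp_pos'],s['ee_rot']])
cm=cam('wrist',s);print(s['tcp_pos'],proj(cm,[.518,.297,.089]))
E
```

```text
time: 7.0
tcp_pos: [0.5035, 0.0502, 0.0467]
ee_rot: [1.408, 2.807, 0.001]
force: [-2.8, -4.2, 25.8]
opening: 0.0001
finger_force: 12.6
time: 8.1
tcp_pos: [0.5479, 0.2567, 0.2181]
ee_rot: [-1.408, -2.808, 0.002]
force: [-0.6, -0.7, -0.5]
opening: 0.0857
finger_force: 0.0
[0.54792244 0.25670358 0.21809704] [282.24256211 143.22378724]
```

View pics/w2.png

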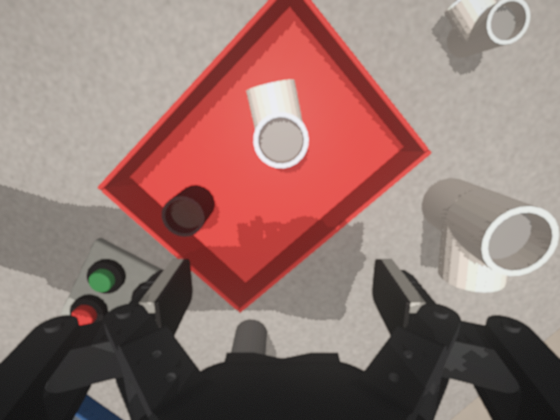

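The wrist picture shows the tee's rim centred at about (281,140), with the branch mouth corners near (248,92) and (298,82). The coupling is at (188,210), away from the fingers' path.

```bash
python3 - <<'E'
from m import *
im=np.load('w2.npy');p,r=np.load('w2s.npy');cm=cam('wrist',dict(tcp_pos=p,ee_rot=r))
h,s,v=[a.astype(int) for a in cv2.split(hsv(im))]
c,st,m=blob(im,((s<90)).astype(np.uint8),(225,65,325,185));print(c,st)
cn=max(cv2.findContours(m,0,2)[0],key=cv2.contourArea)[:,0].astype(float)
# rim: outer lower boundary points
low=cn[cn[:,1]>138];W=np.array([plane(cm,q,.089) for q in low])
A=np.c_[2*W[:,:2],np.ones(len(W))];x=np.linalg.lstsq(A,(W[:,:2]**2).sum(1),rcond=None)[0]
print('rim',x[:2],'r',np.sqrt(x[2]+x[:2]@x[:2]))
# branch side edges, at z=.047
for a in range(80,125,6):
    row=np.where(m[a])[0]; print(a,row.min(),row.max())
L=[];Rr=[]
for a in range(98,116,2):
    row=np.where(m[a])[0];L.append(plane(cm,(row.min(),a),.050));Rr.append(plane(cm,(row.max(),a),.050))
for E in (L,Rr):
    E=np.array(E)[:,:2];vx,vy,x0,y0=cv2.fitLine(E.astype(np.float32),2,0,.0001,.0001)[:,0];print('edge',np.degrees(np.arctan2(vy,vx)))
for z in (.047,.055):
    q=(plane(cm,(248,92),z)+plane(cm,(298.5,82.5),z))/2;d=q[:2]-x[:2];e=plane(cm,(298.5,82.5),z)-plane(cm,(248,92),z);print(q,np.linalg.norm(d),np.degrees(np.arctan2(d[1],d[0])),'perp',np.degrees(np.arctan2(e[1],e[0]))+90,np.linalg.norm(e))
E
```

```text
[277.63788168 123.76407443] [ 246   79   63   90 4192]
rim [0.5155566  0.29805645] r 0.02246949116144776
80 278 293
86 255 295
92 247 296
98 248 297
104 249 298
110 251 299
116 252 300
122 254 303
edge -40.24332
edge -40.62799
[0.48425318 0.32875473 0.047     ] 0.043843905162106275 135.5591913905929 perp 136.58157774261826 0.04611798814596256
[0.4847887  0.32839246 0.055     ] 0.04320806474768176 135.40495943490873 perp 136.58157774261832 0.04486888875218869
```

```bash
python3 -c "
from h import *
goto([.5155,.298,.13],47)
goto([.5155,.298,.07],47)"
```

```text
t 8.15 tcp [0.5481 0.2564 0.2183] yaw 36.68 shift [ 5.28 -0.13  8.83] turn [-4.000e-02  1.000e-02 -1.032e+01] F [-0.1  0.1 -0.6] open 0.0854
t 8.15 tcp [0.5481 0.2564 0.2183] yaw 36.68 shift [ 5.29 -0.12 14.83] turn [-4.000e-02  1.000e-02 -1.032e+01] F [-0.1  0.1 -0.6] open 0.0854
```

```bash
python3 -m creep '[[[5.3,-0.12,4],[0,0,-10.3],100],[[5.3,-0.12,7],[0,0,-10.3],100],[[5.3,-0.12,8.8],[0,0,-10.3],100],[[5.3,-0.12,8.8],[0,0,-10.3],100],[[5.3,-0.12,8.8],[0,0,-10.3],100],[[5.3,-0.12,11],[0,0,-10.3],100],[[5.3,-0.12,13],[0,0,-10.3],100],[[5.3,-0.12,14.8],[0,0,-10.3],100],[[5.3,-0.12,14.8],[0,0,-10.3],100],[[5.3,-0.12,14.8],[0,0,-10.3],100]]'
python3 - <<'E'
from h import *
goto([.5155,.298,.07],47)
E
```

```text
time: 9.15
tcp_pos: [0.5166, 0.2993, 0.0716]
ee_rot: [1.151, 2.922, 0.001]
force: [0.1, 0.3, 0.2]
opening: 0.0852
finger_force: 0.0
t 9.15 tcp [0.5166 0.2993 0.0716] yaw 47.01 shift [-0.01 -0.17  0.16] turn [0.07 0.03 0.01] F [0.1 0.3 0.2] open 0.0852
```

```bash
python3 -m creep '[[[0,-0.15,0.1],[0,0,0],100],[[0,-0.15,0.1],[0,0,0],70],[[0,-0.15,0.1],[0,0,0],60],[[0,-0.15,0.1],[0,0,0],50],[[0,-0.15,0.1],[0,0,0],30],[[0,-0.15,0.1],[0,0,0],0],[[0,-0.15,0.1],[0,0,0],0],[[0,-0.15,0.1],[0,0,0],0],[[0,-0.15,0.1],[0,0,0],0]]' && python3 -m creep '[[[0,0,-0.5],[0,0,0],0],[[0,0,-1],[0,0,0],0],[[0,0,-2],[0,0,0],0],[[0,0,-4],[0,0,0],0],[[0,0,-4],[0,0,0],0]]'
```

```text
time: 10.05
tcp_pos: [0.5149, 0.2987, 0.07]
ee_rot: [1.149, 2.923, 0.001]
force: [-1.4, -0.7, 7.0]
opening: 0.043
finger_force: 60.1
time: 10.55
tcp_pos: [0.5157, 0.2991, 0.1118]
ee_rot: [1.149, 2.922, 0.005]
force: [0.3, -0.0, -0.9]
opening: 0.0426
finger_force: 61.0
```

```bash
python3 -m creep '[[[0,0,-4],[0,0,0],0],[[0,0,-8],[0,0,0],0],[[0,0,-12],[0,0,0],0],[[0,0,-15.8],[0,0,0],0],[[0,0,-15.8],[0,0,0],0],[[0,0,-15.8],[0,0,0],0]]'; python3 -c "
from h import *
goto([.642,-.285,.27],79.5);print(readout.state()['joints'].round(2))"
```

```text
time: 11.15
tcp_pos: [0.5145, 0.2987, 0.2678]
ee_rot: [1.149, 2.923, 0.002]
force: [-0.1, -0.4, -0.8]
opening: 0.0427
finger_force: 61.4
t 11.15 tcp [0.5145 0.2987 0.2678] yaw 47.09 shift [-49.08 -34.07  -0.27] turn [ 9.000e-02  3.000e-02 -3.241e+01] F [-0.1 -0.4 -0.8] open 0.0427
[-0.75  0.43  0.19  1.9  -0.11  0.83  0.31]
```

```bash
python3 -m creep '[[[-2,-1.4,-0.2],[0,0,-2],0],[[-5,-3.5,-0.2],[0,0,-4],0],[[-9,-6.2,-0.2],[0,0,-7],0],[[-13,-9,-0.2],[0,0,-10],0],[[-17,-11.8,-0.2],[0,0,-13],0],[[-21,-14.6,-0.2],[0,0,-16],0],[[-25,-17.4,-0.2],[0,0,-19],0],[[-29,-20.2,-0.2],[0,0,-22],0],[[-33,-23,-0.2],[0,0,-25],0],[[-37,-25.8,-0.2],[0,0,-28],0],[[-40,-28,-0.2],[0,0,-31],0],[[-42,-29.5,-0.2],[0,0,-32.4],0]]'; python3 -m creep '[[[0,0,0],[0,0,0],0],[[0,0,0],[0,0,0],0]]'; python3 -c "
from h import *
goto([.642,-.285,.27],79.5);print(readout.state()['joints'].round(2))"
```

```text
time: 12.35
tcp_pos: [0.6203, -0.207, 0.2669]
ee_rot: [-0.29, -3.125, 0.001]
force: [0.7, 0.1, -1.2]
opening: 0.0426
finger_force: 61.3
time: 12.55
tcp_pos: [0.6204, -0.2035, 0.2672]
ee_rot: [-0.29, -3.125, -0.001]
force: [0.1, 0.2, -1.3]
opening: 0.0428
finger_force: 61.3
t 12.55 tcp [ 0.6204 -0.2035  0.2672] yaw 79.39 shift [-3.62 -7.61 -0.3 ] turn [ 0.03 -0.18 -0.11] F [ 0.1  0.2 -1.3] open 0.0428
[ 0.17  0.5   0.09  1.76 -0.05  0.89  1.67]
```

```bash
python3 -m creep '[[[-1.5,-3,-0.3],[0,0,0],0],[[-3,-6,-0.3],[0,0,0],0],[[-3.6,-7.6,-0.3],[0,0,0],0],[[-3.6,-7.6,-0.3],[0,0,0],0],[[-3.6,-7.6,-0.3],[0,0,0],0]]'; python3 - <<'E'
from m import *
s=readout.state();im=cams.snapshot('wrist');save(im,'w3.png');np.save('w3.npy',im);np.save('w3s.npy',[s['tcp_pos'],s['ee_rot']])
cm=cam('wrist',s);print(s['tcp_pos'],proj(cm,[.544,-.267,.03]),proj(cm,[.471,-.253,.0845]))
E
```

```text
time: 13.05
tcp_pos: [0.6426, -0.2829, 0.2714]
ee_rot: [-0.286, -3.127, -0.002]
force: [0.9, -0.3, -0.8]
opening: 0.0431
finger_force: 61.3
[ 0.64258309 -0.28286374  0.27141926] [279.47601605  89.00657599] [279.34434374  -6.45518458]
```

View pics/w3.png

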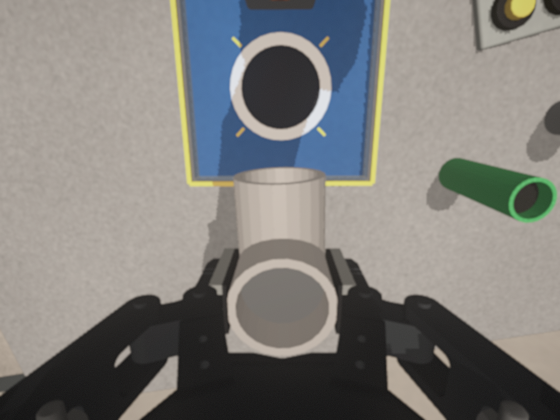

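The wrist picture shows the window at (281,86) and the +x guard's top edge from (190,184) to (374,184). The tee's branch mouth spans (235,175) to (326,174) and its rim is centred at about (282,306). The branch is close to facing the side camera.

```bash
python3 - <<'E'
from m import *
im=np.load('w3.npy');p,r=np.load('w3s.npy');cm=cam('wrist',dict(tcp_pos=p,ee_rot=r))
h,s,v=[a.astype(int) for a in cv2.split(hsv(im))]
c,st,m=blob(im,(v<70).astype(np.uint8),(235,40,327,132));print(c,st,'win',plane(cm,c,.03))
w=np.zeros_like(m);w[28:145,222:340]=((s<60)&(v>130))[28:145,222:340]
cn=max(cv2.findContours(cv2.morphologyEx(m,cv2.MORPH_CLOSE,np.ones((5,5))),0,1)[0],key=cv2.contourArea)[:,0]
W=np.array([plane(cm,q,.03) for q in cn.astype(float)])[:,:2]
A=np.c_[2*W,np.ones(len(W))];x=np.linalg.lstsq(A,(W**2).sum(1),rcond=None)[0];print('win fit',x[:2],np.sqrt(x[2]+x[:2]@x[:2]))
# guards
ye=(h>20)&(h<35)&(s>120)&(v>110)
def line(pts,z):
    P=np.array([plane(cm,q,z)[:2] for q in pts]);vx,vy,x0,y0=cv2.fitLine((P*1000).astype(np.float32),cv2.DIST_HUBER,0,.1,.001)[:,0];return np.degrees(np.arctan2(vy,vx)),(x0/1000,y0/1000)
for n,b,ax in (('L',(165,5,195,170),0),('R',(368,5,395,170),0),('X',(195,175,230,192),1),('X2',(330,175,368,192),1)):
    x0,y0,x1,y1=b;yy,xx=np.where(ye[y0:y1,x0:x1]);print(n,len(xx),line(np.c_[xx+x0,yy+y0],.065))
# tee branch
zc=p[2]-.07+.047
g=im.astype(int).sum(2)
L=[];Rr=[]
for a in range(182,222,3):
    d=np.abs(np.diff(cv2.GaussianBlur(im,(5,5),0)[a].astype(int),axis=0)).sum(1)
    l=225+np.argmax(d[225:250]);q=312+np.argmax(d[312:340]);L.append((l+.5,a));Rr.append((q+.5,a))
print(L[::4],Rr[::4])
print('branch L',line(L,zc),'R',line(Rr,zc));
for pr in ([(235,175),(326,174)],):
  P=[plane(cm,q,zc) for q in pr];print(np.linalg.norm(P[1]-P[0]),np.mean(P,0),'rim',plane(cm,(282,306),zc+.042))
M=Ro.from_rotvec(r).as_matrix();print('toolx',np.degrees(np.arctan2(M[1,0],M[0,0])),M[:,2])
x0,y0,x1,y1=200,150,370,370;save(cv2.resize(im[y0:y1,x0:x1],None,fx=2.7,fy=2.7,interpolation=cv2.INTER_CUBIC),'w3c.png')
E
```

```text
[280.22419855  86.57993795] [ 243   46   76   82 4835] win [ 0.54166807 -0.26571283  0.03      ]
win fit [ 0.54310917 -0.26598327] 0.04173152545187117
L 59 (np.float32(-10.332954), (np.float32(0.48144034), np.float32(-0.3548156)))Traceback (most recent call last):
  File "<stdin>", line 14, in <module>
  File "<stdin>", line 12, in line
cv2.error: OpenCV(4.12.0) /io/opencv/modules/imgproc/src/linefit.cpp:618: error: (-215:Assertion failed) npoints2 >= 0 || npoints3 >= 0 in function 'fitLine'
```

```bash
python3 - <<'E'
from m import *
im=np.load('w3.npy');p,r=np.load('w3s.npy');cm=cam('wrist',dict(tcp_pos=p,ee_rot=r))
h,s,v=[a.astype(int) for a in cv2.split(hsv(im))]
ye=(h>18)&(h<40)&(s>70)&(v>80)
def line(pts,z):
    P=np.array([plane(cm,q,z)[:2] for q in pts]);vx,vy,x0,y0=cv2.fitLine((P*1000).astype(np.float32),cv2.DIST_HUBER,0,.1,.001)[:,0];return len(pts),np.degrees(np.arctan2(vy,vx)).round(2),(x0/1000,y0/1000)
for n,b in (('L',(165,5,195,170)),('R',(368,5,395,170)),('X',(192,175,374,192))):
    x0,y0,x1,y1=b;yy,xx=np.where(ye[y0:y1,x0:x1])
    if len(xx)>5: print(n,line(np.c_[xx+x0,yy+y0].astype(float),.065))
zc=p[2]-.07+.047;L=[];Rr=[];B=cv2.GaussianBlur(im,(3,3),0).astype(int)
for a in range(190,235,3):
    d=np.abs(np.diff(B[a],axis=0)).sum(1)
    L.append((225.5+np.argmax(d[225:250]),a));Rr.append((315.5+np.argmax(d[315:340]),a))
print(L[::4],Rr[::4]);print('branch L',line(L,zc),'R',line(Rr,zc))
P=[plane(cm,q,zc) for q in ((235,175),(326,174))];print(np.linalg.norm(P[1]-P[0]),np.mean(P,0),'rim',plane(cm,(282,306),zc+.042))
M=Ro.from_rotvec(r).as_matrix();print('toolx',np.degrees(np.arctan2(M[1,0],M[0,0])),M[:,2])
x0,y0,x1,y1=200,150,370,370;save(cv2.resize(im[y0:y1,x0:x1],None,fx=2.7,fy=2.7,interpolation=cv2.INTER_CUBIC),'w3c.png')
E
```

```text
L (1037, np.float32(-10.34), (np.float32(0.52638924), np.float32(-0.3646561)))
R (1039, np.float32(-10.33), (np.float32(0.56322473), np.float32(-0.16800666)))
X (527, np.float32(79.8), (np.float32(0.6427964), np.float32(-0.27544436)))
[(np.float64(234.5), 190), (np.float64(235.5), 202), (np.float64(236.5), 214), (np.float64(237.5), 226)] [(np.float64(325.5), 190), (np.float64(325.5), 202), (np.float64(324.5), 214), (np.float64(324.5), 226)]
branch L (15, np.float32(-8.93), (np.float32(0.61472905), np.float32(-0.30118))) R (15, np.float32(-9.76), (np.float32(0.6206037), np.float32(-0.25690085)))
0.04415581689043885 [ 0.59815033 -0.27542888  0.24841926] rim [ 0.64224767 -0.28299279  0.29041926]
toolx 169.5338774427505 [-0.00129599  0.00168264 -0.99999774]
```

View pics/w3c.png

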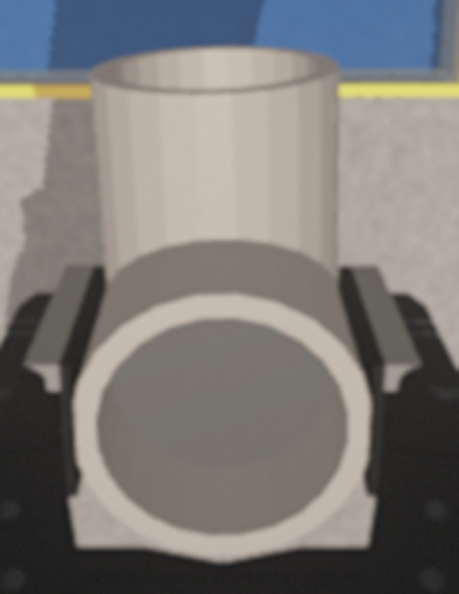

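The crop shows the mouth ring's top point at row ≈184 and its bottom at row ≈167, with the rim from row ≈258 to ≈357 in full-picture pixels. I compare those rows with an upright tee to check tilt and slip.

```bash
python3 - <<'E'
from m import *
p,r=np.load('w3s.npy');cm=cam('wrist',dict(tcp_pos=p,ee_rot=r))
a=np.radians(170.4);u=np.array([np.cos(a),np.sin(a),0]);ez=np.array([0,0,1.]);n=np.array([-u[1],u[0],0])
for dz in (-.003,0,.003):
  for t in (-3,0,3):
    R=Ro.from_rotvec(np.radians(t)*n).as_matrix()
    c=np.array([.6425,-.283,p[2]+.0]); o=lambda x,z:c+R@(u*x+ez*(z-.023+dz))
    print(dz,t,[proj(cm,o(*q))[1].round(1) for q in ((.046,.022),(.046,-.022),(.022,.042),(-.022,.042))])
goto([.543,-.266,.2],79.7-.8)
goto([.543,-.266,.11],79.7-.8)
E
```

```text
-0.003 -3 [np.float64(181.4), np.float64(160.6), np.float64(255.9), np.float64(346.5)]
-0.003 0 [np.float64(180.6), np.float64(164.3), np.float64(252.5), np.float64(346.9)]
-0.003 3 [np.float64(180.1), np.float64(168.2), np.float64(249.3), np.float64(347.2)]
0 -3 [np.float64(183.4), np.float64(161.7), np.float64(259.8), np.float64(352.0)]
0 0 [np.float64(182.1), np.float64(165.2), np.float64(256.0), np.float64(352.2)]
0 3 [np.float64(181.1), np.float64(168.8), np.float64(252.3), np.float64(352.1)]
0.003 -3 [np.float64(185.4), np.float64(162.8), np.float64(263.9), np.float64(357.7)]
0.003 0 [np.float64(183.6), np.float64(166.1), np.float64(259.6), np.float64(357.6)]
0.003 3 [np.float64(182.3), np.float64(169.5), np.float64(255.4), np.float64(357.3)]
t 13.1 tcp [ 0.6427 -0.2824  0.2717] yaw 79.58 shift [10.09 -0.2   7.18] turn [ 0.09 -0.07  0.68] F [ 0.3 -0.2 -0.4] open 0.0427
t 13.1 tcp [ 0.6427 -0.2824  0.2717] yaw 79.58 shift [10.08 -0.22 16.18] turn [ 0.09 -0.07  0.68] F [ 0.3 -0.2 -0.4] open 0.0427
```

```bash
python3 -m creep '[[[3,-0.1,0],[0,0,0.7],0],[[6,-0.2,0],[0,0,0.7],0],[[9,-0.2,0],[0,0,0.7],0],[[10.1,-0.2,0],[0,0,0.7],0],[[10.1,-0.2,0],[0,0,0.7],0],[[10.1,-0.2,3],[0,0,0.7],0],[[10.1,-0.2,6],[0,0,0.7],0],[[10.1,-0.2,9],[0,0,0.7],0],[[10.1,-0.2,11],[0,0,0.7],0],[[10.1,-0.2,12],[0,0,0.7],0],[[10.1,-0.2,12],[0,0,0.7],0],[[10.1,-0.2,12],[0,0,0.7],0]]'; python3 -c "
from h import *
goto([.543,-.266,.11],78.9)"
```

```text
time: 14.3
tcp_pos: [0.5441, -0.2682, 0.1528]
ee_rot: [0.306, 3.126, -0.0]
force: [-0.0, 0.9, -0.6]
opening: 0.0426
finger_force: 61.4
t 14.3 tcp [ 0.5441 -0.2682  0.1528] yaw 78.81 shift [0.16 0.2  4.28] turn [-0.    0.06 -0.09] F [-0.   0.9 -0.6] open 0.0426
```

```bash
python3 -m creep '[[[0.15,0.2,0.5],[0,0,0],0],[[0.15,0.2,1.5],[0,0,0],0],[[0.15,0.2,2.5],[0,0,0],0],[[0.15,0.2,3.3],[0,0,0],0],[[0.15,0.2,3.9],[0,0,0],0],[[0.15,0.2,4.2],[0,0,0],0],[[0.15,0.2,4.2],[0,0,0],0],[[0.15,0.2,4.2],[0,0,0],0],[[0.15,0.2,4.2],[0,0,0],0]]'; python3 - <<'E'
from m import *
goto([.543,-.266,.11],78.9)
for n in ('scene','side'):
    im=cams.snapshot(n);np.save(n+'2.npy',im)
    cm=cam(n);u,v=proj(cm,[.543,-.266,.06]).astype(int)
    c=im[v-50:v+50,u-66:u+66];save(cv2.resize(c,None,fx=3,fy=3,interpolation=cv2.INTER_CUBIC),f'f_{n}.png');print(u,v)
a=cv2.imread('pics/f_scene.png');b=cv2.imread('pics/f_side.png');cv2.imwrite('pics/f.png',np.hstack([a,b]))
goto([.543,-.266,.11],78.9)
E
```

```text
time: 15.2
tcp_pos: [0.5422, -0.2661, 0.1106]
ee_rot: [0.307, 3.126, -0.0]
force: [0.0, 0.2, -2.1]
opening: 0.0427
finger_force: 61.4
t 15.2 tcp [ 0.5422 -0.2661  0.1106] yaw 78.77 shift [-0.08  0.03  0.06] turn [-0.01  0.03 -0.13] F [ 0.   0.2 -2.1] open 0.0427
164 150
326 281
t 15.3 tcp [ 0.5422 -0.2661  0.1106] yaw 78.78 shift [-0.08  0.02  0.06] turn [-0.01  0.04 -0.12] F [-0.3 -1.  -0.6] open 0.0429
```

View pics/f.png

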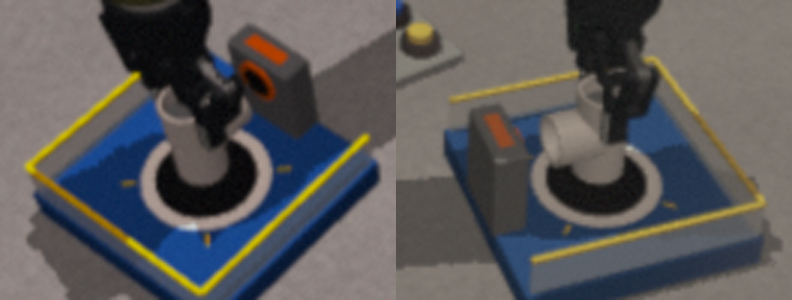

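The tee hovers upright inside the white ring in both views, with its branch facing the lens. Its lowest edge is at about (165,162) in scene and (328,292) in side. I check that against a 15 mm hover.

```bash
python3 - <<'E'
from h import *
for n in ('scene','side'):
    cm=cam(n);d=cm[2][:2]-[.543,-.266];d/=np.linalg.norm(d)
    for z in (.035,.045,.055): print(n,z,proj(cm,[*(np.array([.543,-.266])+.022*d),z]).round(1))
    im=np.load(n+'2.npy');u,v=proj(cm,[*(np.array([.543,-.266])+.022*d),.045]).round().astype(int)
    print(v-6,im[v-6:v+7,u-1:u+2].mean((1,2)).round())
E
```

```text
scene 0.035 [168.1 163.1]
scene 0.045 [167.4 160.8]
scene 0.055 [166.7 158.4]
155 [87. 89. 89. 89. 89. 86. 58. 23. 11. 10. 11. 10. 13.]
side 0.035 [325.4 294.6]
side 0.045 [325.7 291.7]
side 0.055 [326.  288.7]
286 [107. 109. 109. 108. 108.  99.  56.  24.  21.  21.  20.  22.  21.]
```

```bash
python3 -m creep '[[[-0.08,0,0],[0,0,0],0],[[-0.08,0,0],[0,0,0],0],[[-0.08,0,0],[0,0,0],0],[[-0.08,0,0],[0,0,0],0],[[-0.08,0,0],[0,0,0],0]]'; python3 -c "
from station import env
print(env.finish_job())"
```

```text
time: 15.8
tcp_pos: [0.5428, -0.2662, 0.1103]
ee_rot: [0.307, 3.127, -0.0]
force: [-0.5, 0.7, 0.0]
opening: 0.0427
finger_force: 61.4
the job is handed in; nothing more can be done
None
```

I pressed green, yellow and blue fully in that order and never touched red. The tee is now held upright and centred over the window about 15 mm above the glass, its branch pointing at the lens, and the job was handed in at 15.8 s (no verdict was returned).

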